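Fetch the headlamp from behind the entry clutter

ROBOT

A 6-joint arm with a two-finger parallel gripper is mounted at the origin on the work surface. World frame = base frame: x ahead of the robot, y to its left, z up, the work surface at z = 0. Lengths are in m, angles in rad, forces in N, time in s.
With the tool pointing down it reaches from about 0.35 to 0.975 m from the base axis. Payload 4.9 kg.
Tool frame: the origin (TCP) lies on the centre line of the jaws, within the pads' length; the fingertips stand 25 mm ahead of it and the grasp point (between the pads) lies 6 mm ahead of it; z points along the fingers, y is the line along which they close (so a half turn about z gives the same grasp; the last joint's range is limited). The gripper opens to 85 mm and grips with 20 to 120 N. Pads are 22 mm wide; open, the fingers measure 114 mm over their backs; the gripper's body (76 mm by 85 mm) begins 54 mm behind the grasp point. The pads swing forward as they close: fully open they stand 13 mm farther back than shut.
Start: joints at [1.091, 0.053, 1.613, -0, 1.476, -0.119], TCP at [0.221, 0.585, 0.256] pointing down, gripper open.
Joint ranges: [-3.01, 3.01], [-1.01, 2.22], [0.06, 2.58], [-1.02, 4.17], [0.09, 2.62], [-3.14, 3.14]. Speed limits (rad/s): [2.57, 2.57, 3.14, 3.14, 3.14, 3.14].

INTERFACE

Orientations are given as a unit quaternion [x, y, z, w].
In Python, from bench import env, grab_frame, ticket, look_for, get_time_s, get_joint_pos, get_qvel, get_tau, get_position, get_tcp_rot, get_ft_force, get_moment, get_grip_width, get_gripper_force gives the robot as it stands. Calls block until the motion is done:
- env.move_ptp(position, orientation): joint-space move of the TCP to a pose.
- env.movel(position, speed=0.15, rot=None): straight line of the TCP; rot=None keeps the orientation; speed is the mean speed in m/s.
- env.movej(angles): joint-space move.
- env.set_gripper(opening, f_grip=None): finger opening in m; f_grip is the grip in N (None keeps the last); returns when the fingers have stopped.
- env.pause(seconds).
- env.inverse_kinematics(position, orientation): joint angles nearest the present ones, or None.
- grab_frame(name): name is "scene" or "top" or "wrist"; returns a dict with "img" (420x560x3 uint8, blue, green, red), "z_map" (420x560 float32, m along the optical axis (not along the pixel's ray), 0 where there is no reading), "K" (3x3 intrinsics, pixels), "distortion" ([k1, k2, p1, p2, k3] as OpenCV has them; the pictures are not rectified), "rvec" (rotation vector, rad) and "tvec" (3), from world to camera coordinates, as OpenCV has them; the wrist camera has in their place "mount" (4x4, takes a point from camera to tool coordinates, whose origin is the TCP and whose axes are the flange's). Camera axes: x right, y down, z forward; pixel columns grow to the right and rows downward; lengths in m; the calibration is good to about 2 mm. A picture is of the moment at which its call begins: read the wrist's pose just before it.
A pose or a line that the arm cannot do raises env.MotionError and nothing moves.
- ticket.hand_in(): hands the job in; it is judged then, once.
Trained networks look in a picture, given as the dict that the camera call returned (one of the last four; its "shot" number tells which), for a name from the list of things; names that differ only in an ending like _2 or _b are one class to them, and where a whole thing is asked for, a point or a joint stands for the part that bears it (a point fixed in the world has none). Each returns a list of dicts, best first, with "p" (0 to 1); they miss things now and then, are a little off and sometimes report something else, mostly with a low value. They report only what shows in the picture. A call takes as long as a camera call.
- look_for(label, picture): "extent" ([centre column, centre row, width, height] in pixels, round what is visible of it).
Readings, each from a call of its own:
- get_time_s(): time.
- get_joint_pos(): joint angles.
- get_qvel(): joint speeds.
- get_tau(): joint torques, N m.
- get_position(): TCP position.
- get_tcp_rot(): TCP orientation.
- get_ft_force(): force on the tool from outside, world axes, zero at the start.
- get_moment(): the same for the moment, N m.
- get_grip_width(): finger opening in m.
- get_gripper_force(): force on a finger pad.
Only numpy, scipy, OpenCV 4.12 (cv2) and the standard library are available. Lean on these libraries where they do the work, as an engineer would, in place of code of your own. Each camera call takes 0.05 s, during which the arm holds its last target. There are 200 camera calls.

TASK

Clear the boot spike set, the red wedge and the glass paperweight out of the white bin and stand all three together on the grey side tray, leaving the headlamp untouched until then; next set the headlamp lens up, centred and square, on the charging pad. Only after that put the three things back in the bin, upright, each on the very mark it came from, setting the glass paperweight down gently rather than dropping it. Leave the mug, the wax tin and the key dish where they are.

Things in the scene. Friction and masses are not known exactly. Their poses are not given: they have to be found in the camera images.
- bin: white bin, fixed, laid open: 188 (x) x 258 (y) mm, floor and walls 4 mm thick; lip at -x 12 mm high, sides 16 with rib rising to 46 at the back, back wall (+x) 45. Origin: centre of underside. Three grey 78 x 46 mm floor marks at x -30, y -72, 0, 72 mm, one thing on each at the start (which varies), length along bin x; the headlamp behind at x +42, y 0, length along bin y
- tray: flat grey side tray with a thin rim, fixed: 148 (x) x 288 (y) mm outside, floor 4 mm thick, rim 4 mm thick and 8 mm high all round. Origin: centre of its underside on the bench. Empty at the start; room for the three things side by side along y
- charger: flat charging pad, fixed, white with a green top panel: 64 (x) x 100 (y) x 10 (z) mm, flat top. Origin: centre of its underside on the bench. The headlamp's long y axis goes along the pad's y axis, either way round
- wedge: loose red silicone door wedge, about 74 mm long (x), 38 mm wide (y), rising from 8 mm high at -x to 32 mm at +x, 20 mm high in the middle; vertical flat sides; 60 to 130 g. Origin: centre of its underside
- spikes: loose stainless steel boot spike set: two steel plates clipped round a black rubber block, 66 (x) x 38 (y) x 24 (z) mm, with six 10 mm steel spikes standing up from the top; flat vertical sides; 120 to 260 g. Origin: centre of its underside
- paperweight: loose paperweight: a green glass marble of 35 mm diameter on a pale stone base of 68 (x) x 38 (y) x 18 (z) mm, 50 mm high overall; grip the base; 140 to 280 g. Origin: centre of the base's underside
- headlamp: loose compact blue plastic headlamp lying lens up: body 40 mm (x) x 64 mm (y) x 26 mm (z), 76 mm long in y with its black end loops, round black lens ring and small toggle on top (37 mm overall height); grip it across x, 40 mm; 60 to 130 g. Origin: centre of its underside
- mug: bystander: blue ceramic mug, 76 mm across, 85 mm high, handle on its +y side; stands on the bench. Origin: centre of its underside
- wax_tin: bystander: brass-coloured round wax tin with a pale metal lid, 72 mm across, 45 mm high; stands on the bench. Origin: centre of its underside
- key_dish: bystander: terracotta key dish, a bowl 90 mm across, 35 mm high; stands on the bench. Origin: centre of its underside

How it is judged:
By the outcome, as a careful person would: the job done as asked, in the order asked, and still so for the second after the job is handed in, with the robot touching nothing.
It also fails if it takes over 133 s, if anything falls off the work surface, if the arm or the gripper's body presses on something with over 40 N, if the wrist force passes 120 N, or if a joint passes its speed limit or range.

## Working session

There is one attempt and no reset: what is moved stays moved. The work goes in short steps, each a Python script; the robot and the scene stay as the last script left them, time stands still between calls to the robot, and variables do not carry over. Pictures are saved under pics/ and viewed, at most 14 in all, crops included, and the job is handed in when it is done.

```bash
ls; mkdir -p pics; cat > h.py <<'E'
import numpy as np, cv2
from bench import *
def pts(f):
    """world xyz for each pixel"""
    h,w=f["z_map"].shape
    u,v=np.meshgrid(np.arange(w),np.arange(h))
    n=cv2.undistortPoints(np.stack([u,v],-1).reshape(-1,1,2).astype(float),np.array(f["K"]),np.array(f["distortion"])).reshape(h,w,2)
    z=f["z_map"][...,None]
    c=np.concatenate([n*z,z],-1)
    if "mount" in f: raise ValueError
    R=cv2.Rodrigues(np.array(f["rvec"],float))[0]
    return (c-np.array(f["tvec"]).reshape(3))@R
E
python3 - <<'E'
from h import *
for n in ["scene","top"]:
    f=grab_frame(n); cv2.imwrite(f"pics/{n}0.png",f["img"])
    P=pts(f); np.savez(f"{n}0.npz",P=P,z=f["z_map"],img=f["img"])
    for l in ["bin","tray","charger","wedge","spikes","paperweight","headlamp","mug","wax_tin","key_dish"]:
        for r in look_for(l,f)[:2]:
            c,rr=r["extent"][:2]; print(n,l,round(r["p"],2),np.round(r["extent"]),P[int(rr),int(c)].round(3))
print(get_tcp_rot(),get_time_s())
E
```

```text
pics
scene bin 0.95 [353. 222. 113.  95.] [0.534 0.168 0.007]
scene bin 0.18 [380. 226.  29.  30.] [0.514 0.242 0.028]
scene tray 0.66 [264. 162. 104.  72.] [ 0.499 -0.164  0.006]
scene tray 0.51 [445. 255.  31.  30.] [0.512 0.425 0.05 ]
scene charger 0.87 [232. 187.  35.  26.] [ 0.637 -0.18   0.01 ]
scene wedge 0.83 [380. 224.  28.  29.] [0.512 0.238 0.027]
scene wedge 0.51 [263. 165. 104.  69.] [ 0.508 -0.161  0.002]
scene spikes 0.78 [360. 210.  24.  25.] [0.501 0.168 0.028]
scene paperweight 0.59 [340. 198.  24.  24.] [0.501 0.106 0.035]
scene headlamp 0.47 [339. 197.  30.  25.] [0.506 0.101 0.042]
scene mug 0.97 [216. 110.  35.  39.] [ 0.459 -0.382  0.071]
scene wax_tin 0.74 [446. 254.  32.  32.] [0.506 0.427 0.044]
scene key_dish 0.8 [247. 258.  33.  34.] [0.795 0.001 0.004]
top bin 0.85 [227. 242. 107.  87.] [0.53  0.155 0.   ]
top bin 0.24 [357. 207.  42.  31.] [ 0.631 -0.185  0.012]
top tray 0.89 [348. 252. 114.  67.] [ 0.512 -0.163  0.003]
top charger 0.9 [359. 208.  44.  27.] [ 0.628 -0.19   0.012]
top wedge 0.78 [200. 250.  18.  28.] [0.509 0.222 0.031]
top spikes 0.87 [223. 254.  20.  29.] [0.498 0.161 0.026]
top paperweight 0.57 [249. 259.  13.  30.] [0.49  0.094 0.053]
top paperweight 0.2 [357. 206.  40.  29.] [ 0.634 -0.182  0.011]
top headlamp 0.76 [230. 229.  30.  17.] [0.563 0.145 0.028]
top mug 0.76 [452. 288.  46.  39.] [ 0.425 -0.434  0.005]
top mug 0.55 [348. 254. 112.  68.] [ 0.51  -0.16   0.006]
top wax_tin 0.94 [126. 253.  35.  31.] [0.493 0.409 0.044]
top key_dish 0.68 [286. 140.  35.  33.] [0.812 0.007 0.005]
[ 1.79421683e-01  9.83772260e-01 -8.33316248e-06 -9.15167601e-06] 1.1
```

View pics/v1.png

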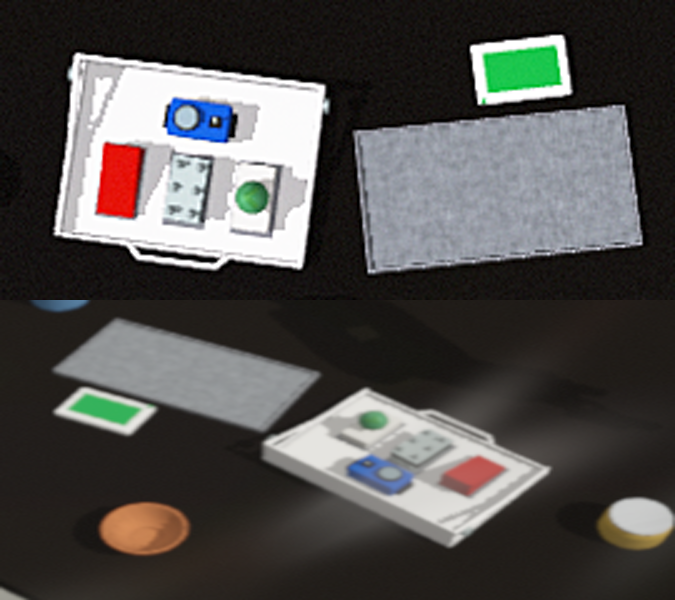

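```bash
cat >> h.py <<'E'
from scipy.spatial.transform import Rotation as Ro
def q(phi): return [np.cos(phi/2),np.sin(phi/2),0,0]
def wshot(name):
    p=np.array(get_position()); R=Ro.from_quat(get_tcp_rot()).as_matrix()
    f=grab_frame("wrist"); M=np.array(f["mount"]); T=np.eye(4); T[:3,:3]=R; T[:3,3]=p; T=T@M
    f["rvec"]=cv2.Rodrigues(T[:3,:3].T)[0]; f["tvec"]=-T[:3,:3].T@T[:3,3]
    del f["mount"]
    P=pts(f); np.savez(name+".npz",P=P,img=f["img"],z=f["z_map"],rvec=f["rvec"],tvec=f["tvec"],K=f["K"],d=f["distortion"],T=T)
    cv2.imwrite(f"pics/{name}.png",f["img"]); return f,P
E
python3 - <<'E'
from h import *
for n,p in [("wbin",[.50,.157,.22]),("wtray",[.52,-.17,.25])]:
    env.move_ptp(p,q(np.pi-.1)); env.pause(.2); f,P=wshot(n); print(n,get_joint_pos(),get_time_s())
    for l in ["bin","tray","charger","wedge","spikes","paperweight","headlamp"]:
        for r in look_for(l,f)[:1]:
            c,rr=r["extent"][:2]; print(l,round(r["p"],2),np.round(r["extent"]),P[int(rr),int(c)].round(3))
E
python3 -c "
import cv2,numpy as np
cv2.imwrite('pics/v2.png',cv2.resize(np.hstack([cv2.imread('pics/wbin.png'),cv2.imread('pics/wtray.png')]),(800,300),interpolation=3))"
```

```text
wbin [ 1.63211155e-01 -1.65951333e-01  1.88378101e+00  4.88677456e-05
  1.42373228e+00 -1.30854134e+00] 3.2583
bin 0.55 [279. 209. 239. 188.] [0.514 0.158 0.03 ]
tray 0.66 [ 72. 209. 144. 155.] [ 0.498 -0.083  0.004]
charger 0.67 [ 29. 316.  58.  60.] [ 0.628 -0.17   0.011]
wedge 0.92 [341. 191.  42.  69.] [0.502 0.226 0.025]
spikes 0.67 [280. 191.  38.  65.] [0.496 0.161 0.028]
paperweight 0.76 [216. 188.  46.  64.] [0.481 0.098 0.05 ]
headlamp 0.63 [274. 251.  68.  40.] [0.564 0.146 0.029]
wtray [-4.50309030e-01 -1.30010489e-01  1.80130591e+00  8.30656743e-05
  1.47046987e+00 -1.92272324e+00] 5.1083
bin 0.71 [493. 155. 132. 187.] [0.506 0.079 0.022]
tray 0.71 [272. 168. 254. 170.] [ 0.498 -0.173  0.004]
charger 0.36 [274. 171. 255. 170.] [ 0.501 -0.172  0.004]
spikes 0.7 [546. 139.  26.  64.] [0.495 0.141 0.013]
paperweight 0.95 [507. 138.  63.  60.] [0.486 0.076 0.045]
headlamp 0.62 [532. 200.  57.  40.] [0.562 0.123 0.029]
```

View pics/v2.png

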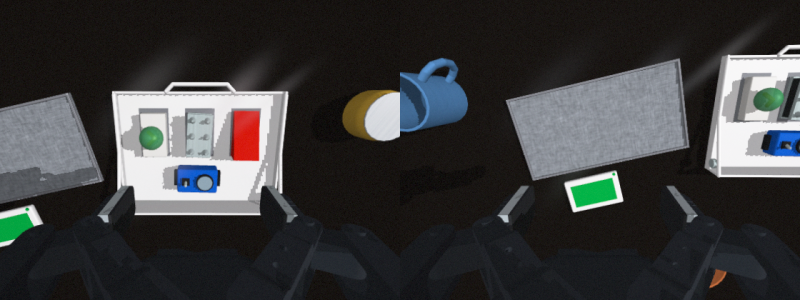

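```bash
cat > meas.py <<'E'
import numpy as np, cv2
def rect(P,m,name,quant=1):
    n,l,s,_=cv2.connectedComponentsWithStats(m.astype(np.uint8)); 
    m=l==1+np.argmax(s[1:,4])
    X=P[m]; xy=X[:,:2]
    (c,wh,a)=cv2.minAreaRect((xy*1000).astype(np.float32))
    if wh[0]<wh[1]: wh=wh[::-1]; a+=90
    a=(a+90)%180-90
    # robust centre: extents at 1/99 percentiles in the rect frame
    r=np.deg2rad(a); u=np.array([np.cos(r),np.sin(r)]); v=np.array([-u[1],u[0]])
    lo,hi=np.percentile(xy@u,[quant,100-quant]); l2,h2=np.percentile(xy@v,[quant,100-quant])
    cc=u*(lo+hi)/2+v*(l2+h2)/2
    print(name,"c",(np.array(c)).round(1),"robust",(cc*1000).round(1),"wh",np.round(wh,1),"rob",np.round([(hi-lo)*1000,(h2-l2)*1000],1),"long-axis yaw",round(a,1),"z",(np.percentile(X[:,2],[5,50,95])*1000).round(1),m.sum())
    return np.array(c)/1000,r
def box(P,c,r): return (np.linalg.norm(P[...,:2]-np.array(c),axis=-1)<r)
def allm(f):
    d=np.load(f); P=d["P"]; im=d["img"].astype(int); b,g,r=im[...,0],im[...,1],im[...,2]; z=P[...,2]; ok=d["z"]>0
    hsv=cv2.cvtColor(d["img"],cv2.COLOR_BGR2HSV); H,S,V=[hsv[...,i].astype(int) for i in range(3)]
    print(f)
    for nm,m in [("wedge",(r>90)&(g<60)&(b<60)&ok&box(P,[.506,.225],.06)),
      ("spikes",ok&box(P,[.495,.160],.042)&(z>.020)),
      ("pw base",ok&box(P,[.488,.088],.042)&(z>.017)),
      ("lamp",(b>80)&(r<70)&ok&box(P,[.566,.147],.05)),
      ("bin",ok&box(P,[.53,.157],.17)&(V>70)&(S<60)),
      ("tray",ok&box(P,[.51,-.165],.17)&(V>60)&(S<60)&(P[...,0]<.62-.0*P[...,1])&(V<200)),
      ("pad",ok&box(P,[.632,-.183],.07)&(z>.006)&(z<.02)),
      ("green",ok&box(P,[.632,-.183],.07)&(g>100)&(r<80)&(b<120))]:
        if m.sum()>30: rect(P,m,nm)
if __name__=="__main__":
    import sys
    for f in sys.argv[1:]: allm(f)
E
python3 meas.py top0.npz wbin.npz wtray.npz
```

```text
top0.npz
wedge c [502.4 231.3] robust [502.3 229.3] wh [72.2 41.9] rob [70.4 36.9] long-axis yaw -4.9 z [10.8 22.4 34.2] 426
spikes c [496.  159.5] robust [495.9 159.3] wh [66.2 39. ] rob [64.5 37.6] long-axis yaw -9.5 z [23.8 27.4 34.4] 389
pw base c [489.4  90. ] robust [489.4  89.9] wh [67.8 38. ] rob [66.5 37.3] long-axis yaw -5.7 z [18.3 22.9 52.6] 387
lamp c [566.4 149. ] robust [566.4 148.5] wh [64.6 37.9] rob [63.  37.4] long-axis yaw 83.7 z [23.8 29.1 33.1] 268
bin c [519.6 161.7] robust [519.2 159.1] wh [281.8 209.4] rob [262.1 196.8] long-axis yaw 84.7 z [-0.5  4.  33. ] 6626
tray c [ 504.3 -164.7] robust [ 504.8 -164.5] wh [289.1 150.1] rob [283. 146.] long-axis yaw -82.9 z [-0.2  3.5  7.6] 6267
pad c [ 631.4 -187.7] robust [ 631.2 -187.6] wh [100.2  64.3] rob [97.2 62.3] long-axis yaw -81.9 z [ 6.6  9.4 13. ] 843
green c [ 630.6 -189.1] robust [ 630.4 -189.1] wh [77.5 40.7] rob [75.5 39.9] long-axis yaw -82.9 z [ 6.2  9.5 12.8] 442
wbin.npz
wedge c [503.4 230.4] robust [502.3 230. ] wh [72.1 37.7] rob [69.  36.5] long-axis yaw -6.6 z [12.8 23.6 34.5] 2516
spikes c [492.5
[... 975 characters left out ...]
  89.2] robust [489.2  88.5] wh [66.9 39.8] rob [66.1 36.6] long-axis yaw -6.2 z [20.1 22.8 53.2] 2642
lamp c [566.2 140.8] robust [565.4 136.5] wh [50.9 38.9] rob [41.3 38. ] long-axis yaw 83.0 z [14.4 29.4 31.2] 1299
bin c [529.8 100.5] robust [519.   94.3] wh [228.5 175.3] rob [196.7 152.7] long-axis yaw 1.3 z [ 2.9  4.9 35.8] 17673
tray c [ 507.  -163.7] robust [ 505.4 -163.9] wh [294.7 152.5] rob [282.7 145.3] long-axis yaw -82.9 z [2.8 4.2 7.7] 28874
pad c [ 631.8 -187.9] robust [ 631.3 -187.6] wh [99.9 64.1] rob [97. 62.] long-axis yaw -82.0 z [ 8.8 10.5 11.8] 3247
green c [ 631.6 -188.1] robust [ 631.4 -188.1] wh [78.4 42.8] rob [76.4 41.1] long-axis yaw -81.9 z [ 9.6 10.7 11.9] 1678
```

```bash
sed -i 's/ok=d\["z"\]>0/ok=(d["z"]>0)\&(z<.06)/' meas.py; python3 meas.py wbin.npz | egrep "spikes|pw|bin"
cat >> h.py <<'E'
Z=.0315
def go(p,phi,z): env.move_ptp([p[0],p[1],z],q(phi))
def down(z,speed=.12):
    p=get_position(); env.movel([p[0],p[1],z],speed=speed)
def pick(p,phi,z=Z,w0=.058,f=40,up=.13):
    go(p,phi,up); env.set_gripper(w0); down(z+.03,.15); down(z,.06)
    F0=np.array(get_ft_force()); env.set_gripper(0,f); env.pause(.1); w=get_grip_width(); down(up,.12)
    print("pick w",round(w,4),"F",F0.round(1),"held",round(get_grip_width(),4),get_gripper_force(),np.round(get_ft_force(),1),get_time_s())
def place(p,phi,z=Z,w1=.058,up=.13,slow=.03):
    go(p,phi,up); down(z+.03,.15); down(z+.0005,slow); env.pause(.2); F=np.round(get_ft_force(),1)
    env.set_gripper(w1); env.pause(.1); down(up,.12); print("place F",F,get_time_s())
E
cat > plan.py <<'E'
import numpy as np
d=np.deg2rad
PICK={"spikes":([.4960,.1596],np.pi+d(-7.5)),"wedge":([.5028,.2301],np.pi+d(-6.6)),"paperweight":([.4894,.0898],np.pi+d(-6.2))}
ty=d(7.1); c=np.array([.505,-.164]); v=np.array([-np.sin(ty),np.cos(ty)])
TRAY={"paperweight":(c-88e-3*v,np.pi+ty),"spikes":(c,np.pi+ty),"wedge":(c+88e-3*v,np.pi+ty)}
E
```

```text
wbin.npz
spikes c [496.  159.5] robust [495.6 159.6] wh [67.1 38. ] rob [65.7 37. ] long-axis yaw -8.5 z [27.  28.4 35.1] 2180
pw base c [488.7  90.5] robust [488.6  90.9] wh [67.8 38.2] rob [67.2 36.8] long-axis yaw -6.1 z [20.6 22.8 53.6] 2216
bin c [532.2 159.7] robust [520.9 158.3] wh [278.2 232.2] rob [257.1 199.2] long-axis yaw 87.7 z [ 2.9  4.7 34.2] 34035
```

```bash
sed -i 's/d(-7.5)/d(-8.5)/' plan.py; python3 - <<'E'
from h import *
from plan import *
pick(*PICK["spikes"]); place(*TRAY["spikes"])
f=grab_frame("top"); cv2.imwrite("pics/t1.png",f["img"]); f2=grab_frame("scene")
cv2.imwrite("pics/v3.png",cv2.resize(np.hstack([f["img"][180:300,150:420],f2["img"][120:240,190:460]]),None,fx=1.45,fy=2,interpolation=2))
E
```

```text
pick w 0.0369 F [0.2 0.5 0.3] held 0.0372 41.344250310212374 [-1.1  0.4 -1.6] 9.8167
place F [-0.2  0.2  0.4] 14.3833
```

View pics/v3.png

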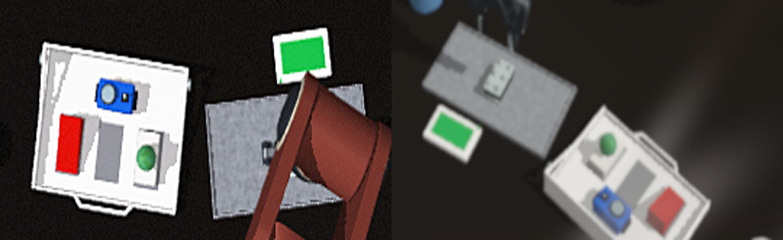

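```bash
python3 - <<'E'
from h import *
from plan import *
for n in ["wedge","paperweight"]:
    pick(*PICK[n]); place(*TRAY[n])
env.move_ptp([.52,-.17,.25],q(np.pi+.1)); env.pause(.2); wshot("wt2")
env.move_ptp([.50,.157,.22],q(np.pi-.1)); env.pause(.2); wshot("wb2"); print(get_time_s())
E
python3 meas.py wb2.npz | grep lamp
python3 -c "
import cv2,numpy as np
cv2.imwrite('pics/v4.png',cv2.resize(np.hstack([cv2.imread('pics/wb2.png'),cv2.imread('pics/wt2.png')]),(800,300),interpolation=3))"
```

```text
pick w 0.0372 F [-0.1  0.2 -0.6] held 0.0369 41.05775007046759 [-0.1 -0.2 -1.7] 18.8
place F [-0.8  0.5  2.5] 23.3167
pick w 0.0371 F [-0.9  0.9 -0.3] held 0.0368 40.79280495643616 [-0.6 -0.8 -3.7] 26.875
place F [-1.3  0.9  1.5] 31.5
33.8833
lamp c [566.6 149. ] robust [566.2 148.3] wh [66.7 38.4] rob [64.1 37.3] long-axis yaw 82.7 z [13.  29.9 31.8] 1541
```

View pics/v4.png

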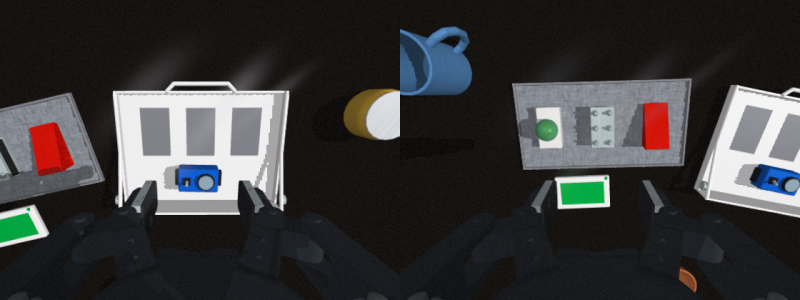

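```bash
python3 - <<'E'
import numpy as np,cv2
from meas import rect,box
d=np.load("wb2.npz");P=d["P"];V=d["img"].max(2).astype(int);z=P[...,2]
for n,c in [("wedge",[.5028,.2301]),("spikes",[.496,.1596]),("pw",[.4894,.0898])]:
    rect(P,(V<165)&(V>80)&(z<.02)&(d["z"]>0)&box(P,c,.055),n)
    print(V[box(P,c,.01)&(z<.02)].mean())
E
python3 meas.py wt2.npz | egrep "pad|green|tray"
```

```text
wedge c [501.9 231.9] robust [501.6 231.9] wh [75.9 45.6] rob [75.  44.2] long-axis yaw -5.9 z [3.2 4.4 5.6] 2603
137.48936170212767
spikes c [495.4 159.9] robust [495.3 159.9] wh [75.7 44.6] rob [75.2 43.8] long-axis yaw -6.0 z [3.3 4.5 5.7] 2566
148.60084033613447
pw c [487.6  88.5] robust [487.9  88.6] wh [77. 45.] rob [75.2 43.8] long-axis yaw -5.8 z [3.2 4.4 5.6] 2586
136.13924050632912
tray c [ 505.7 -162. ] robust [ 505.6 -164. ] wh [292.7 149.4] rob [283.1 145.6] long-axis yaw -82.9 z [ 2.9  4.3 27.9] 24677
pad c [ 631.6 -187.1] robust [ 631.2 -186.4] wh [98.5 64.5] rob [94.9 62.1] long-axis yaw -82.0 z [ 8.8 10.5 11.8] 3240
green c [ 631.2 -188.2] robust [ 631.4 -188.1] wh [78.3 43.2] rob [77.  41.2] long-axis yaw -81.6 z [ 9.6 10.7 11.9] 1725
```

```bash
python3 - <<'E'
from h import *
d=np.deg2rad
pick([.5664,.1489],np.pi/2+d(-6.8),w0=.053,f=35)
place([.6315,-.1879],np.pi/2+d(8.0),z=Z+.006,w1=.056)
env.move_ptp([.60,-.18,.22],q(np.pi+.1)); env.pause(.2); f,P=wshot("wl")
r=np.load("wl.npz"); 
from meas import rect,box
im=f["img"].astype(int); b,g,rr=im[...,0],im[...,1],im[...,2]; z=P[...,2]; ok=(f["z_map"]>0)&box(P,[.6315,-.188],.065)&(z<.06)
rect(P,ok&(b>80)&(rr<70)&(g<130)&(b>g),"lamp"); rect(P,ok&(z>.015),"lamp all"); rect(P,ok&(z>.006),"pad+lamp"); 
cv2.imwrite("pics/v5.png",f["img"])
print(get_time_s())
E
```

```text
pick w 0.0394 F [ 1.2 -0.4  0.1] held 0.0393 37.31546759605408 [-0.7 -0.5 -1.2] 38.0917
place F [-0.1 -0.1 -0.6] 42.6083
lamp c [ 632.3 -187.4] robust [ 630.7 -186.4] wh [68.7 40.6] rob [63.2 37.5] long-axis yaw -82.0 z [18.8 35.9 37.6] 1667
lamp all c [ 631.7 -186.3] robust [ 631.4 -186.2] wh [76.1 39.8] rob [73.4 38.8] long-axis yaw -82.1 z [23.1 36.2 42.3] 2491
pad+lamp c [ 632.  -187.7] robust [ 631.5 -187.6] wh [100.1  64.2] rob [97.2 62. ] long-axis yaw -81.9 z [ 8.9 24.6 41.9] 4473
44.2333
```

View pics/v5.png

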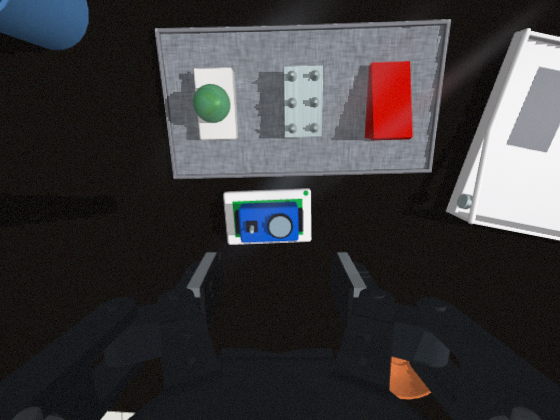

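```bash
python3 - <<'E'
from h import *
from plan import *
M={"spikes":[.4954,.1599],"wedge":[.5020,.2316],"paperweight":[.4880,.0887]}
phi=np.pi+d(-6.0)
for n in ["spikes","wedge","paperweight"]:
    pick(*TRAY[n]); place(M[n],phi,slow=.015 if n=="paperweight" else .03,z=Z-.0003)
env.move_ptp([.50,.157,.22],q(np.pi-.1)); env.pause(.3); f,P=wshot("wb3")
env.move_ptp([.35,.35,.3],q(np.pi+.3)); g=grab_frame("top"); s=grab_frame("scene")
P=pts(g); np.savez("top3.npz",P=P,z=g["z_map"],img=g["img"])
A=cv2.resize(g["img"][180:300,150:420],(540,240),interpolation=2); B=cv2.resize(f["img"][100:320,130:430],(491,360),interpolation=2)
C=np.zeros((600,540,3),np.uint8); C[:240]=A; C[240:,:491]=B; cv2.imwrite("pics/v6.png",C); print(get_time_s())
E
python3 meas.py wb3.npz top3.npz | egrep "wedge|spikes|pw|pad|lamp|top"
```

```text
pick w 0.0371 F [0.8 0.1 0.3] held 0.037 41.588036147877574 [ 0.8 -0.2 -1.7] 47.6833
place F [-4.4 -0.9  6.3] 52.2583
pick w 0.0372 F [-0.4 -0.3  0.2] held 0.037 41.15454960730858 [ 0.4 -0.  -1.1] 56.05
place F [-3.4 -0.2  5.1] 60.5667
pick w 0.0367 F [-0.7  0.2  0.6] held 0.0369 41.019163727760315 [-0.7 -0.3 -2.9] 65.1833
place F [-4.2 -0.1  5.8] 70.7917
72.7833
wedge c [501.3 228.8] robust [500.7 228.8] wh [72.1 37.3] rob [68.8 36.8] long-axis yaw -6.6 z [12.8 23.5 34.5] 2558
spikes c [492.9 158.2] robust [492.6 158.2] wh [66.4 38. ] rob [65.6 37.3] long-axis yaw -6.0 z [27.  28.3 34.8] 2212
pw base c [486.6  87. ] robust [486.7  87.5] wh [68.1 38.1] rob [66.9 36.9] long-axis yaw -6.3 z [20.6 22.8 53.5] 2237
pad c [ 627.7 -168. ] robust [ 627.2 -166.4] wh [65.1 62.6] rob [62.4 58.2] long-axis yaw 8.4 z [ 7.4 10.2 18. ] 1376
top3.npz
wedge c [500.6 230.3] robust [500.5 228.3] wh [72.8 40.5] rob [71.1 36.3] long-axis yaw -5.3 z [ 9.9 21.9 34.5] 428
spikes c [492.8 158.2] robust [492.8 158.1] wh [66.1 38.6] rob [64.5 38. ] long-axis yaw -6.2 z [23.5 27.5 33.4] 391
pw base c [487.1  86.5] robust [487.2  86.5] wh [67.9 37.9] rob [66.3 37.1] long-axis yaw -6.1 z [18.4 23.  53.1] 382
pad c [ 631.6 -187.8] robust [ 631.5 -187.8] wh [99.7 64. ] rob [99.  63.3] long-axis yaw -81.8 z [ 6.8  9.6 13.3] 425
```

View pics/v6.png

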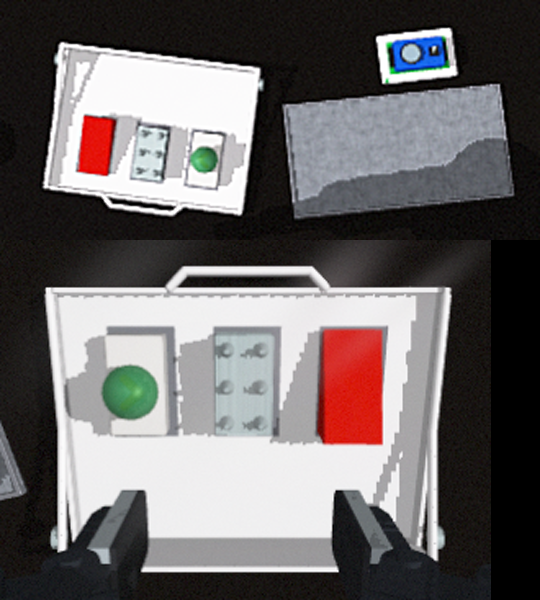

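```bash
python3 -c "
from h import *
print(ticket.hand_in(), get_time_s())"
```

```text
the job is handed in; nothing more can be done
the job is handed in; nothing more can be done
```

The job is handed in at about 73 s of the 133 s allowed: the headlamp sits lens up on the charging pad, square and about 1.5 mm off centre. The boot spikes, wedge and paperweight are back upright on their own marks, within about 3 mm of centre, and the paperweight was lowered slowly; I had no contact with the mug, wax tin or key dish.

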